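# Load a glass dish into the inspection stand and hold the loupe at its focal height

### The job

Check the glass dish for chips under the loupe: slide the tray that carries it into the slotted inspection stand until it is fully home against the end stop, dish still in its nest, and let go of it. Then pick up the loupe by its handle and hold it steady and level above the dish, the lens centred over the dish and the middle of the lens at the height of the pointer on the stand's post; finish while still holding it there, touching neither stand, tray nor dish with it. Leave the pointer's setting and the other vessels alone.

Things in the scene. Friction and masses are not known exactly. Their poses are not given: they have to be found in the camera images.
- stand: Fixed aluminium inspection stand; origin on the worktop midway between its two C-shaped rails, +x the way the tray slides in. Rails 12 mm high, x -40 to +52 mm; slot 87 mm wide, no floor (the tray slides on the worktop), lips overhang to y = +-37 mm, underside 7.5 mm up; flared mouth x -40 to -62; end stop face x = +42. Tray home: tray origin at x = -23, y = 0, dish centre at x = +7 mm.
- stand_mouth (a point): Middle of the mouth of the stand's rails, on the worktop (stand x = -40 mm). Axes as the stand's.
- pointer_tip (a point): Tip of the steel needle that points from a clamp collar on the stand's post towards the tray (to the stand's -x), at stand x = +40.5, y = 0. Its height (92 to 127 mm above the worktop) is the focal height for the middle of the lens. The post, 10 mm thick, 164 mm high, stands at stand x = +64 mm. A push over about 8 N shifts the collar.
- tray: Grey plastic tray, 130 (x) x 84 (y) x 4 mm, about 0.14 kg, flat on the worktop with the dish on it. Origin at the centre of its underside; the +x end goes into the stand first. An upright grip plate stands near its -x end; a ring 4 mm high, 67 mm across, centred at x = +30 mm, forms the dish's nest.
- tray_grip (a point): Point in the tray's upright grip plate, 26 mm above the worktop, 52 mm from the tray's origin to -x. The plate is 10 mm thick along the tray's x (grasp so), 40 mm wide along y, its top 40 mm above the worktop. A foot strip at its base is 16 mm thick, its top 7 mm above the worktop. 42 mm free to the nest ring. Axes as the tray's.
- nest (a point): Centre of the dish's nest on the tray's top face, 30 mm from the tray's origin to its +x, 4 mm above the tray's underside. Axes as the tray's.
- dish: Open glass dish, 58 mm across, 14 mm high, 0.04 kg, loose in the tray's nest (1.5 mm play). Origin at the centre of its underside.
- loupe: Hand loupe lying on the worktop, about 0.09 kg, 139 mm long: a white handle 80 mm long (x), 18 mm wide (y), 28 mm high, and at its +x end a steel lens ring. Origin at the centre of the handle's underside; +x points from handle to lens, +z up. It rests on the handle alone.
- loupe_grip (a point): Centre of the loupe's handle, half-way up (14 mm above its underside); grasp across its 18 mm width (y). Axes as the loupe's. The centre of mass lies about 20 mm from here towards the lens.
- lens (a point): Centre of the loupe's lens, 72 mm from the handle's centre along the loupe's +x and at the same height, half-way through the ring. The ring is 54 mm across, 10 mm high, the lens in it 46 mm wide. z is the lens's axis, upright when the loupe is level.
- beaker_50: Bystander: small 50 ml glass beaker, 47 mm across, 56 mm high, upright on the worktop. Origin at the centre of its underside.
- vial: Bystander: sample vial with a black cap, 25 mm across, 58 mm high. Origin at the centre of its underside.
- weighing_bottle: Bystander: small glass weighing bottle with a knobbed lid, 32 mm across, 56 mm high. Origin at the centre of its underside.
Things that resemble listed ones, but are neither listed nor needed, are in the scene too. There is more than one size of the dish; the one meant has the size given above.

How it is judged:
By the outcome, as a careful person would: the job done as asked, in the order asked, and still so for the second after the job is handed in, while the arm keeps its last pose, push and grip.
It also fails if it takes over 58 s, if anything falls off the work surface, if the arm or the gripper's body presses on something with over 40 N, if the wrist force passes 120 N, or if a joint passes its speed limit or range.

### The arm

A 6-joint arm with a two-finger parallel gripper is mounted at the origin on a cart in front of the work surface, level with it; the furniture and walls round the work are solid. World frame = base frame: x ahead of the robot, y to its left, z up, the work surface at z = 0. Lengths are in m, angles in degrees, forces in N, time in s.
With the tool pointing down it reaches from about 0.35 to 0.975 m from the base axis. Payload 17.4 kg.
Tool frame: the origin (TCP) lies on the centre line of the jaws, within the pads' length; the fingertips stand 11 mm ahead of it and the grasp point (between the pads) lies 8 mm behind it (robot.tips_ahead is the distance from the TCP to the fingertips, in m); z points along the fingers, y is the line along which they close (so a half turn about z gives the same grasp; the last joint's range is limited). The gripper opens to 85 mm and grips with 20 to 120 N. Pads are 22 mm wide; open, the fingers measure 114 mm over their backs; the gripper's body (76 mm by 85 mm) begins 54 mm behind the grasp point. The pads swing forward as they close: fully open they stand 13 mm farther back than shut.
Start: joints at [73.235, 6.646, 82.598, -0, 90.757, -2.166], TCP at [0.17, 0.653, 0.242] pointing down, gripper open.
Joint ranges: [-162.19, 162.19], [-47.58, 125.68], [4.15, 143.07], [-65.23, 245.23], [0.69, 171.88], [-170.13, 170.13]. Speed limits (degrees/s): [108.29, 108.29, 127.2, 180, 180, 180].

### API

Orientations are given as a 3x3 rotation matrix whose columns are the frame's x, y, z axes.
In Python, from station import robot gives the robot as it stands.
- The arm moves only by the tool drive_tool, never from a script. Its argument "commands" is a list of rows, each a list of 7 numbers: the shift along the world's x, y, z in m, then the turn, a rotation vector about the world's x, y, z in degrees, then the gripper's target within -1 to 1 (fully open at 1, half-way at 0, shut at -1). In form: [[dx, dy, dz, rx, ry, rz, hand], ...]. A call has 1 to 5 rows; each row shifts and turns the commanded pose from where the row before left it; what a row does not reach is not made up. A row lasts 1/8 s, in which the tool goes at most 62.5 mm and 10.7 degrees, less where a joint would pass 70% of its speed; a pose out of reach is approached as far as the arm can. A call is refused whole if a number of a shift passes 0.0625 or a number of a turn 10.7, either way. A call with a gripper value outside its range is refused whole. The fingers move at their own pace and stop on an object; "force" is the grip in N (left out, the last holds). Time passes only in rows, so rows that do not move let the fingers close. It gives the time, the measured TCP pose, the force, the opening and the grip force at its end, in the units of the state.
- robot.get_obs(): the state, without advancing time (a new reading comes with each control period).
- robot.snapshot(name): name is "scene" or "top"; returns a dict with "pixels" (480x640x3 uint8, red, green, blue), "camera_matrix" (3x3 intrinsics, pixels), "dist_coeffs" ([k1, k2, p1, p2, k3] as OpenCV has them; the pictures are not rectified), "extrinsics" (4x4, takes a point from world to camera coordinates). Camera axes: x right, y down, z forward; pixel columns grow to the right and rows downward; lengths in m; the calibration is good to about 2 mm. A picture is of the moment at which its call begins. There is no depth.
- robot.sign_off(): hands the job in; it is judged then, once.
Trained networks look in a picture, given as the dict that the camera call returned (one of the last four; its "shot" number tells which), for a name from the list of things; names that differ only in an ending like _2 or _b are one class to them, and where a whole thing is asked for, a point or a joint stands for the part that bears it (a point fixed in the world has none). Each returns a list of dicts, best first, with "score" (0 to 1); they miss things now and then, are a little off and sometimes report something else, mostly with a low value. They report only what shows in the picture. A call takes as long as a camera call. They do not tell look-alikes from the thing itself.
- robot.masks_of(picture, name): "mask" (480x640 bool, what is visible of it) and "xy" ([column, row] in pixels, amid what is visible of it).
- robot.mark_of(picture, name): "xy" ([column, row] in pixels: a listed point, or the origin of a listed thing).
The state is a dict: "time": time; "q": joint angles; "qvel": joint speeds; "joint_efforts": joint torques, N m; "tool_pos": TCP position; "ee_rot": TCP orientation; "force": force on the tool from outside, world axes, zero at the start; "torque": the same for the moment, N m; "gripper_width": finger opening in m; "grip_force": force on a finger pad.
Only numpy, scipy, OpenCV 4.12 (cv2) and the standard library are available. Lean on these libraries where they do the work, as an engineer would, in place of code of your own. Each camera call takes 0.05 s, during which the arm holds its last target. There are 200 camera calls.

## Working session

There is one attempt and no reset: what is moved stays moved. The work goes in short steps, Python scripts to look and compute and a tool call to move; the robot and the scene stay as the last step left them, time stands still between calls to the robot, and variables do not carry over. Pictures are saved under pics/ and viewed, at most 12 in all, crops included, and the job is handed in when it is done.

Besides the shell and the picture viewer there is one more tool, called by a JSON object that holds its "op" and its "data". drive_tool: Moves the arm, as the interface text tells. Its arguments: {"type":"object","properties":{"commands":{"type":"array","items":{"type":"array","items":{"type":"number"}}},"force":{"type":"number"}},"required":["commands"]}

```bash
mkdir -p pics; ls
cat > h.py <<'E'
import numpy as np, cv2
from station import robot
def ray(p,xy):
    K=np.array(p["camera_matrix"]);D=np.array(p["dist_coeffs"]);T=np.array(p["extrinsics"])
    u=cv2.undistortPoints(np.array([[xy]],float),K,D)[0,0]
    R=T[:3,:3];c=-R.T@T[:3,3];d=R.T@np.array([u[0],u[1],1.]);return c,d/np.linalg.norm(d)
def atz(p,xy,z):
    c,d=ray(p,xy);return c+d*(z-c[2])/d[2]
def tri(ps,xys):
    A=np.zeros((3,3));b=np.zeros(3)
    for p,xy in zip(ps,xys):
        c,d=ray(p,xy);M=np.eye(3)-np.outer(d,d);A+=M;b+=M@c
    x=np.linalg.solve(A,b)
    return x,[round(float(np.linalg.norm(np.cross(x-ray(p,q)[0],ray(p,q)[1])))*1000,1) for p,q in zip(ps,xys)]
def save(p,n): cv2.imwrite("pics/"+n,cv2.cvtColor(p["pixels"],cv2.COLOR_RGB2BGR))
E
python3 - <<'E'
from h import *
np.set_printoptions(precision=4,suppress=True)
s=robot.snapshot("scene");t=robot.snapshot("top");save(s,"s0.png");save(t,"t0.png")
Z=dict(stand=0,stand_mouth=0,pointer_tip=.11,tray=0,tray_grip=.026,nest=.004,dish=.004,loupe=0,loupe_grip=.014,lens=.014,beaker_50=0,vial=0,weighing_bottle=0)
for n,z in Z.items():
    for nm,p in(("s",s),("t",t)):
        print(n,nm,[(round(m["score"],2),np.round(m["xy"],1).tolist(),np.round(atz(p,m["xy"],z),4).tolist()[:2]) for m in robot.mark_of(p,n)[:4]])
for nm,p in(("s",s),("t",t)): 
    c=ray(p,[320,240]);print(nm,c)
E
```

```text
pics
stand s [(0.71, [297.5, 304.3], [0.5847, 0.412])]
stand t [(0.96, [255.9, 222.0], [0.5917, 0.4042])]
stand_mouth s [(0.68, [313.4, 295.9], [0.556, 0.3836])]
stand_mouth t [(0.52, [256.4, 222.1], [0.5915, 0.4031])]
pointer_tip s [(0.53, [276.1, 279.3], [0.6174, 0.4418])]
pointer_tip t [(0.63, [243.1, 206.1], [0.6141, 0.4177])]
tray s [(0.68, [354.0, 239.5], [0.4959, 0.2027])]
tray t [(0.78, [346.6, 272.5], [0.4843, 0.2029])]
tray_grip s [(0.76, [378.2, 238.6], [0.4393, 0.2146])]
tray_grip t [(0.62, [363.4, 170.6], [0.7058, 0.1716]), (0.56, [345.0, 293.1], [0.4409, 0.2077])]
nest s [(0.97, [344.0, 239.6], [0.5181, 0.211])]
nest t [(0.78, [346.1, 259.3], [0.5132, 0.2048])]
dish s [(0.73, [296.0, 245.8], [0.6232, 0.2504]), (0.69, [340.9, 239.1], [0.5255, 0.2107])]
dish t [(0.85, [347.7, 259.4], [0.5131, 0.2013]), (0.7, [331.0, 211.8], [0.6169, 0.2395])]
loupe s [(0.79, [391.7, 194.1], [0.4265, 0.0299])]
loupe t [(0.59, [432.5, 300.3], [0.4254, 0.0109])]
loupe_grip s [(0.93, [389.0, 188.2], [0.4349, 0.0249]), (0.27, [341.5, 241.6], [0.5214, 0.2277])]
loupe_grip t [(0.73, [431.5, 301.5], [0.4239, 0.0168])]
lens s [(0.66, [398.6, 203.9], [0.4055, 0.0778])]
lens t [(0.91, [404.6, 309.7], [0.4056, 0.0761])]
beaker_50 s [(0.82, [259.9, 241.2], [0.7098, 0.2478])]
beaker_50 t [(0.8, [327.7, 168.9], [0.7128, 0.2481])]
vial s []
vial t [(0.41, [362.7, 168.2], [0.7162, 0.1702]), (0.22, [345.1, 271.7], [0.486, 0.2062])]
weighing_bottle s [(0.73, [334.3, 384.4], [0.4743, 0.5892]), (0.57, [338.9, 239.7], [0.5303, 0.2097])]
weighing_bottle t [(0.63, [173.8, 276.5], [0.4682, 0.5832])]
s (array([0.3787, 1.1933, 1.0422]), array([ 0.1351, -0.6768, -0.7237]))
t (array([0.5113, 0.2864, 1.0329]), array([ 0.0419, -0.0231, -0.9989]))
```

View pics/t0.png

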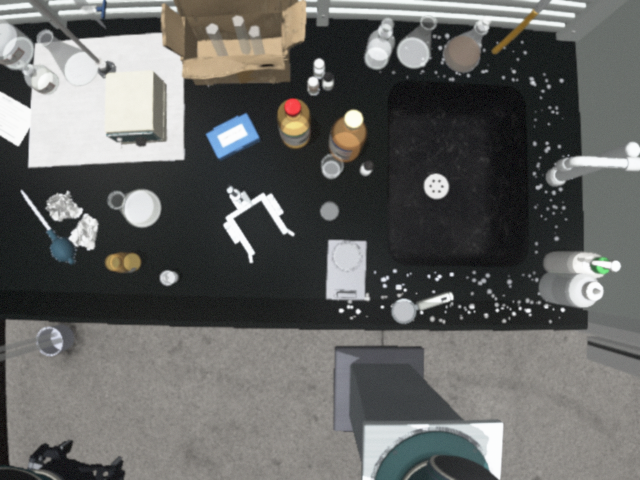

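View pics/s0.png

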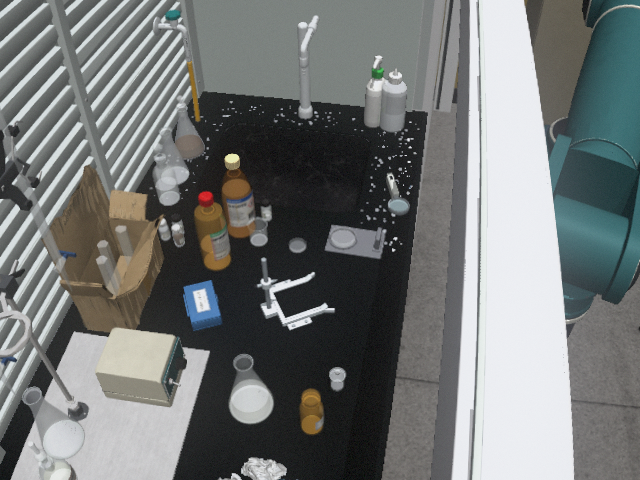

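The top view shows the stand at (258,222) with its mouth facing down-right and the post at (237,195). The tray is at (347,270) with its grip plate at (347,293), and the loupe is at (420,307) with its lens at (404,311). There are two dish candidates: A at (347,258) in the tray's nest, and B, a smaller loose one, at (330,211). A should be the 58 mm dish, which I'll confirm in a crop.

Run:
```python
import cv2,numpy as np
t=cv2.imread("pics/t0.png");s=cv2.imread("pics/s0.png")
def c(i,x,y,w,h,f=4):return cv2.resize(i[y:y+h,x:x+w],None,fx=f,fy=f,interpolation=cv2.INTER_CUBIC)
a=np.hstack([c(t,210,180,100,75),c(t,310,195,100,75)])
b=np.hstack([c(s,245,250,100,75),c(s,290,190,100,75)])
cv2.imwrite("pics/c0.png",np.vstack([a,b]))
```

```text
(no output)
```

View pics/c0.png

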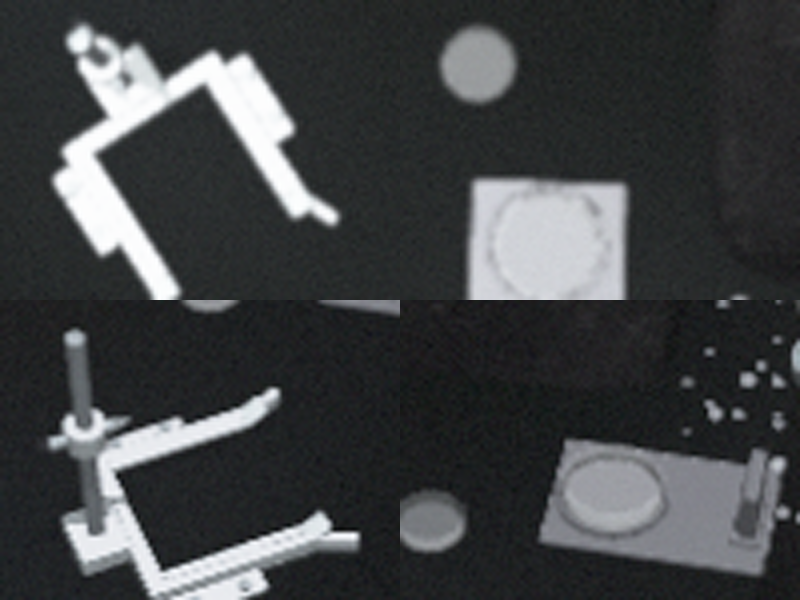

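The crop confirms dish A: it sits in the nest ring and is about 28 px (58 mm) across. B is only about 20 px (41 mm). Next I'll fit the poses to the edges.

```bash
cat >> h.py <<'E'
from scipy.optimize import minimize
from scipy.ndimage import map_coordinates
def proj(p,X):
    T=np.array(p["extrinsics"]);r=cv2.Rodrigues(T[:3,:3])[0]
    return cv2.projectPoints(np.asarray(X,float).reshape(-1,1,3),r,T[:3,3],np.array(p["camera_matrix"]),np.array(p["dist_coeffs"]))[0].reshape(-1,2)
def pt(pose,L):
    x,y,a=pose;c,s=np.cos(a),np.sin(a);L=np.asarray(L,float).reshape(-1,3)
    return np.c_[x+c*L[:,0]-s*L[:,1],y+s*L[:,0]+c*L[:,1],L[:,2]]
# edges: (p0,p1,n) mm, n = direction (2D) to the BRIGHT side
ST=[((-36,37,12),(40,37,12),(0,1)),((-36,-37,12),(40,-37,12),(0,-1)),((42,-35,12),(42,35,12),(1,0))]
TR=[((-63,42,4),(63,42,4),(0,-1)),((-63,-42,4),(63,-42,4),(0,1)),((65,-40,4),(65,40,4),(-1,0)),((-65,-40,4),(-65,40,4),(1,0))]
LO=[((-36,9,28),(36,9,28),(0,-1)),((-36,-9,28),(36,-9,28),(0,1)),((-40,-7,28),(-40,7,28),(1,0))]
def fit(p,edges,pose0,w=2.,deg0=None):
    g=cv2.GaussianBlur(cv2.cvtColor(p["pixels"],cv2.COLOR_RGB2GRAY).astype(float),(0,0),.7)
    P=[];N=[]
    for a,b,n in edges:
        k=np.linspace(0,1,40)[:,None];P.append((np.array(a)*(1-k)+np.array(b)*k)/1e3);N.append(np.tile([n[0],n[1],0],(40,1)))
    P=np.vstack(P);N=np.vstack(N)*w/1e3
    def I(x,L):
        uv=proj(p,pt(x,L));return np.clip(map_coordinates(g,[uv[:,1],uv[:,0]],order=1,mode='nearest'),0,170)
    def cost(v):
        x=[v[0]/1e3,v[1]/1e3,v[2]/100];return -np.mean(I(x,P+N)-I(x,P-N))
    best=None
    for dx in(-8,0,8):
        for dy in(-8,0,8):
            for da in(-5,0,5):
                v0=np.array([pose0[0]*1e3+dx,pose0[1]*1e3+dy,np.radians(pose0[2]+da)*100])
                r=minimize(cost,v0,method='Nelder-Mead',options=dict(initial_simplex=v0+np.vstack([np.zeros(3),4*np.eye(3)])))
                if best is None or r.fun<best.fun: best=r
    v=best.x;return [round(v[0]/1e3,4),round(v[1]/1e3,4),round(float(np.degrees(v[2]/100)),2)],round(-best.fun,1)
E
python3 - <<'E'
from h import *
s=robot.snapshot("scene");t=robot.snapshot("top")
for n,e,p0 in(("stand",ST,(.588,.407,35)),("tray",TR,(.487,.203,0)),("loupe",LO,(.425,.013,104))):
    for nm,p in(("s",s),("t",t)): print(n,nm,fit(p,e,p0))
o=robot.get_obs();print(o["tool_pos"],np.round(o["ee_rot"],3).tolist(),o["gripper_width"],robot.tips_ahead,o["time"])
# pointer / post
m=robot.masks_of(s,"stand");print(len(m),m[0]["score"] if m else 0)
E
```

```text
stand s ([np.float64(0.5855), np.float64(0.4051), 34.26], np.float64(86.3))
stand t ([np.float64(0.584), np.float64(0.397), 34.02], np.float64(69.1))
tray s ([np.float64(0.4923), np.float64(0.2103), -1.07], np.float64(50.7))
tray t ([np.float64(0.4908), np.float64(0.205), -1.35], np.float64(77.5))
loupe s ([np.float64(0.4284), np.float64(0.0207), 107.91], np.float64(61.9))
loupe t ([np.float64(0.4273), np.float64(0.0112), 107.98], np.float64(85.1))
[0.17015465 0.65322504 0.24232041] [[-0.968, 0.252, 0.0], [0.252, 0.968, 0.0], [-0.0, 0.0, -1.0]] 0.08541910631142954 0.011 1.5
2 0.9
```

{"op": "drive_tool", "data": {"commands": [[0.027, -0.0444, 0, 0, 0, -9.575, 1], [0.027, -0.0444, 0, 0, 0, -9.575, 0.5], [0.027, -0.0444, 0, 0, 0, -9.575, 0], [0.027, -0.0444, -0.01, 0, 0, -9.575, 0], [0.027, -0.0444, -0.01, 0, 0, -9.575, 0]], "force": 40}}

```text
time: 2.17
tool_pos: [0.3057, 0.4298, 0.2223]
ee_rot: [[-0.457, 0.889, 0.0], [0.889, 0.457, 0.0], [0.0, 0.001, -1.0]]
force: [-0.1, -0.2, 0.4]
gripper_width: 0.0427
grip_force: 0.0
```

{"op": "drive_tool", "data": {"commands": [[0.027, -0.0444, -0.01, 0, 0, -9.575, 0], [0.027, -0.0444, -0.02, 0, 0, -9.575, 0], [0.027, -0.0444, -0.02, 0, 0, -9.575, 0], [0.027, -0.0444, -0.02, 0, 0, 0, -0.1], [0.027, -0.0444, -0.02, 0, 0, 0, -0.1]]}}

```text
time: 2.8
tool_pos: [0.4408, 0.2076, 0.132]
ee_rot: [[0.021, 1.0, 0.001], [1.0, -0.021, 0.0], [0.0, 0.001, -1.0]]
force: [0.7, 0.8, -0.3]
gripper_width: 0.0383
grip_force: 0.0
```

{"op": "drive_tool", "data": {"commands": [[0, 0, -0.02, 0, 0, 0, -0.1], [0, 0, 0, 0, 0, 0, -0.1]]}}

```text
time: 3.05
tool_pos: [0.4394, 0.2091, 0.111]
ee_rot: [[0.022, 1.0, -0.002], [1.0, -0.022, -0.001], [-0.001, -0.002, -1.0]]
force: [-0.8, 0.1, -0.1]
gripper_width: 0.0386
grip_force: 0.0
```

{"op": "drive_tool", "data": {"commands": [[0, 0, -0.03, 0, 0, 0, -0.1], [0, 0, -0.03, 0, 0, 0, -0.1], [0, 0, -0.02, 0, 0, 0, -0.1], [0, 0, -0.009, 0, 0, 0, -0.1], [0, 0, 0, 0, 0, 0, -0.1]]}}

```text
time: 3.68
tool_pos: [0.44, 0.2099, 0.0237]
ee_rot: [[0.02, 1.0, -0.0], [1.0, -0.02, 0.0], [0.0, -0.0, -1.0]]
force: [0.1, 0.5, 0.9]
gripper_width: 0.0382
grip_force: 0.0
```

Run:
```python
from h import *
o=robot.get_obs();print(o["tool_pos"],o["force"])
s=robot.snapshot("scene");t=robot.snapshot("top")
c=lambda p,x,y:cv2.resize(p["pixels"][y:y+75,x:x+100],None,fx=4,fy=4,interpolation=cv2.INTER_CUBIC)
cv2.imwrite("pics/g1.png",np.hstack([c(s,320,195),c(t,310,240)])[:,:,::-1])
```

```text
[0.43998705 0.2098973  0.02370754] [0.09857094 0.49810108 0.93158716]
```

View pics/g1.png

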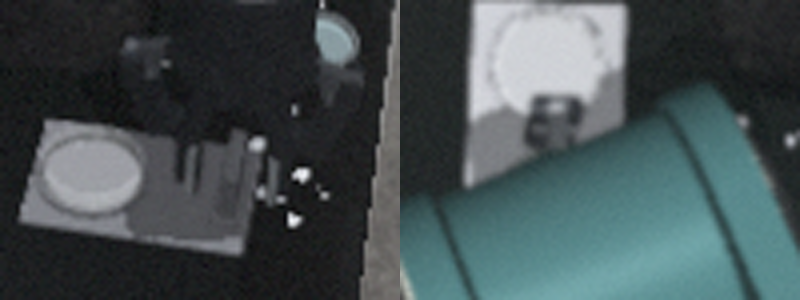

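The plate at scene crop (237,175) stands between the fingers at (190,165) and (270,180), clear of the dish, so I'll close the gripper.

{"op": "drive_tool", "data": {"commands": [[0, 0, -0.001, 0, 0, 0, -1], [0, 0, 0, 0, 0, 0, -1], [0, 0, 0, 0, 0, 0, -1], [0, 0, 0, 0, 0, 0, -1]], "force": 40}}

```text
time: 4.28
tool_pos: [0.4404, 0.2093, 0.0229]
ee_rot: [[0.021, 1.0, 0.001], [1.0, -0.021, 0.0], [0.0, 0.001, -1.0]]
force: [-1.4, 0.1, 6.9]
gripper_width: 0.0096
grip_force: 40.6
```

{"op": "drive_tool", "data": {"commands": [[-0.001, 0.004, 0.001, 0, 0, 1.5, -1], [-0.0015, 0.009, 0, 0, 0, 3.8, -1], [-0.0015, 0.009, 0, 0, 0, 3.8, -1], [-0.0015, 0.009, 0, 0, 0, 3.8, -1], [-0.0015, 0.009, 0, 0, 0, 3.8, -1]]}}

```text
time: 4.9
tool_pos: [0.4329, 0.2496, 0.0231]
ee_rot: [[-0.27, 0.963, -0.0], [0.963, 0.27, -0.0], [-0.0, -0.0, -1.0]]
force: [0.6, -0.8, -0.5]
gripper_width: 0.0093
grip_force: 39.5
```

{"op": "drive_tool", "data": {"commands": [[-0.0015, 0.009, 0, 0, 0, 3.8, -1], [-0.0015, 0.009, 0, 0, 0, 3.8, -1], [-0.0015, 0.009, 0, 0, 0, 3.8, -1], [-0.0015, 0.009, 0, 0, 0, 3.8, -1], [-0.001, 0.008, 0, 0, 0, 3.4, -1]]}}

```text
time: 5.52
tool_pos: [0.4258, 0.2936, 0.0231]
ee_rot: [[-0.563, 0.826, -0.0], [0.826, 0.563, -0.0], [-0.0, -0.001, -1.0]]
force: [-0.3, -1.1, -0.8]
gripper_width: 0.0092
grip_force: 39.5
```

```bash
cat > m.py <<'E'
from h import *
s=robot.snapshot("scene");t=robot.snapshot("top");o=robot.get_obs()
import sys
tip=o["tool_pos"];R=np.array(o["ee_rot"]);a=np.arctan2(R[1,1],R[0,1]);c=tip[:2]+.052*np.array([np.cos(a),np.sin(a)])
print(o["time"],tip,np.degrees(a),o["force"])
TV=[((-20,42,4),(63,42,4),(0,-1)),((-20,-42,4),(63,-42,4),(0,1)),TR[2]]
for nm,p in(("s",s),("t",t)):
    T,sc=fit(p,TV,(c[0],c[1],np.degrees(a)));S,ss=fit(p,ST,(.585,.401,34))
    b=np.radians(S[2]);d=np.array(T[:2])-S[:2]
    print(nm,T,sc,S,ss,"rel",np.round([np.cos(b)*d[0]+np.sin(b)*d[1],-np.sin(b)*d[0]+np.cos(b)*d[1]],4),T[2]-S[2])
cr=lambda p,x,y:cv2.resize(p["pixels"][y:y+100,x:x+100],None,fx=4,fy=4,interpolation=cv2.INTER_CUBIC)
cv2.imwrite("pics/"+sys.argv[1],np.hstack([cr(s,270,240),cr(t,220,180)])[:,:,::-1])
E
python3 m.py m1.png
```

```text
5.625 [0.42584123 0.29373886 0.02308859] 34.2327325986246 [-0.04578427 -0.31949148 -2.48969889]
s [np.float64(0.4703), np.float64(0.3249), 34.31] 56.5 [np.float64(0.5855), np.float64(0.4051), 34.27] 85.8 rel [-0.1404 -0.0014] 0.03999999999999915
t [np.float64(0.4689), np.float64(0.321), 34.28] 78.0 [np.float64(0.584), np.float64(0.3969), 34.05] 68.4 rel [-0.1379  0.0016] 0.23000000000000398
```

View pics/m1.png

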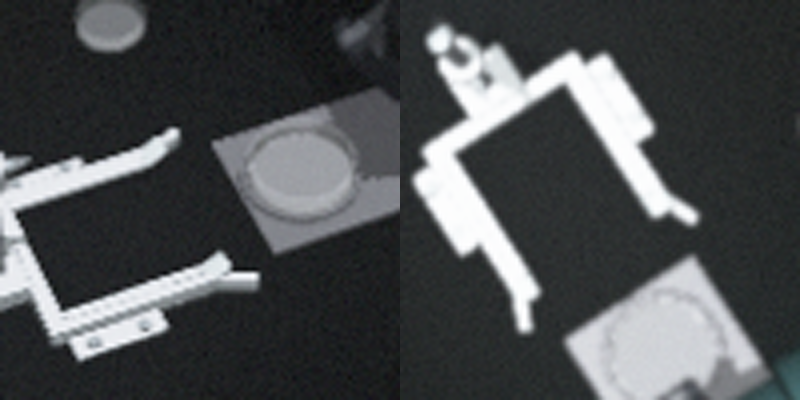

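Tray and mouth are lined up (lateral offset −1.4 mm in one camera and +1.6 mm in the other, yaw within 0.2°). The dish is in its nest at scene crop (300,175). I'll slide it in.

{"op": "drive_tool", "data": {"commands": [[0.0083, 0.0056, 0, 0, 0, 0, -1], [0.0083, 0.0056, 0, 0, 0, 0, -1], [0.0083, 0.0056, 0, 0, 0, 0, -1], [0.0083, 0.0056, 0, 0, 0, 0, -1], [0, 0, 0, 0, 0, 0, -1]]}}

```text
time: 6.25
tool_pos: [0.4599, 0.3161, 0.0232]
ee_rot: [[-0.561, 0.828, -0.0], [0.828, 0.561, 0.0], [0.0, 0.0, -1.0]]
force: [0.1, 4.1, -2.5]
gripper_width: 0.0092
grip_force: 39.9
```

{"op": "drive_tool", "data": {"commands": [[0.0083, 0.0056, 0, 0, 0, 0, -1], [0.0083, 0.0056, 0, 0, 0, 0, -1], [0.0083, 0.0056, 0, 0, 0, 0, -1], [0, 0, 0, 0, 0, 0, -1]]}}

```text
time: 6.75
tool_pos: [0.4845, 0.3329, 0.0232]
ee_rot: [[-0.561, 0.828, 0.0], [0.828, 0.561, 0.0], [0.0, 0.0, -1.0]]
force: [-0.2, 4.0, -2.9]
gripper_width: 0.0095
grip_force: 39.9
```

```bash
python3 m.py m2.png
```

```text
6.85 [0.48427542 0.33262602 0.02329919] 34.11186470906955 [-0.11308926  4.81633319 -2.22238323]
s [np.float64(0.5387), np.float64(0.3506), 37.44] 33.4 [np.float64(0.5855), np.float64(0.4051), 34.32] 71.0 rel [-0.0694 -0.0186] 3.1199999999999974
t [np.float64(0.5327), np.float64(0.3521), 35.16] 38.0 [np.float64(0.5841), np.float64(0.3969), 34.11] 52.0 rel [-0.0677 -0.0083] 1.0499999999999972
```

{"op": "drive_tool", "data": {"commands": [[0.0078, 0.0062, 0, 0, 0, 0, -1], [0.0083, 0.0056, 0, 0, 0, 0, -1], [0.0083, 0.0056, 0, 0, 0, 0, -1], [0, 0, 0, 0, 0, 0, -1]]}}

```text
time: 7.35
tool_pos: [0.5091, 0.3501, 0.0232]
ee_rot: [[-0.561, 0.828, 0.0], [0.828, 0.561, 0.0], [0.0, 0.0, -1.0]]
force: [0.5, 4.8, -1.8]
gripper_width: 0.0093
grip_force: 39.7
```

{"op": "drive_tool", "data": {"commands": [[0.0033, 0.0022, 0, 0, 0, 0, -1], [0.0033, 0.0022, 0, 0, 0, 0, -1], [0.0017, 0.0011, 0, 0, 0, 0, -1], [0.0017, 0.0011, 0, 0, 0, 0, -1], [0, 0, 0, 0, 0, 0, -1]]}}

```text
time: 7.98
tool_pos: [0.5181, 0.3564, 0.0232]
ee_rot: [[-0.561, 0.828, -0.001], [0.828, 0.561, -0.0], [0.001, -0.001, -1.0]]
force: [-6.9, 3.3, -0.3]
gripper_width: 0.0093
grip_force: 39.8
```

{"op": "drive_tool", "data": {"commands": [[0.0017, 0.0011, 0, 0, 0, 0, -1], [0.0017, 0.0011, 0, 0, 0, 0, -1], [0, 0, 0, 0, 0, 0, -1]]}}

```text
time: 8.35
tool_pos: [0.5214, 0.3586, 0.0232]
ee_rot: [[-0.561, 0.828, -0.001], [0.828, 0.561, 0.0], [0.001, -0.001, -1.0]]
force: [-7.2, 4.2, -0.5]
gripper_width: 0.0093
grip_force: 39.9
```

{"op": "drive_tool", "data": {"commands": [[0.0017, 0.0011, 0, 0, 0, 0, -1], [0.0017, 0.0011, 0, 0, 0, 0, -1], [0, 0, 0, 0, 0, 0, -1]]}}

```text
time: 8.72
tool_pos: [0.5244, 0.3607, 0.0231]
ee_rot: [[-0.561, 0.828, -0.002], [0.828, 0.561, -0.0], [0.001, -0.002, -1.0]]
force: [-9.9, 2.8, 1.4]
gripper_width: 0.0095
grip_force: 40.4
```

{"op": "drive_tool", "data": {"commands": [[0.0017, 0.0011, 0, 0, 0, 0, -1], [0.0017, 0.0011, 0, 0, 0, 0, -1], [0, 0, 0, 0, 0, 0, -1]]}}

```text
time: 9.1
tool_pos: [0.5245, 0.3609, 0.0229]
ee_rot: [[-0.561, 0.828, -0.011], [0.828, 0.561, -0.006], [0.001, -0.012, -1.0]]
force: [-46.7, -20.4, 26.9]
gripper_width: 0.0093
grip_force: 46.7
```

```bash
python3 m.py m3.png
```

```text
9.2 [0.52447336 0.36087337 0.02287266] 34.106835675814104 [-46.65313831 -20.10712124  26.55872812]
s [np.float64(0.5858), np.float64(0.3852), 23.12] 32.5 [np.float64(0.5849), np.float64(0.4045), 34.18] 28.4 rel [-0.0101 -0.0165] -11.059999999999999
t [np.float64(0.5818), np.float64(0.3891), 34.04] 28.2 [np.float64(0.5679), np.float64(0.3814), 34.09] 27.5 rel [ 0.0158 -0.0014] -0.05000000000000426
```

View pics/m3.png

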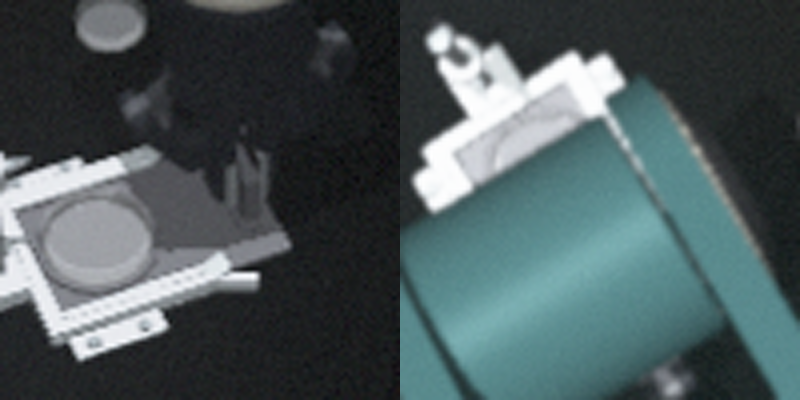

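The hard stop is clear: force jumped to 47 N with no further travel. The scene crop shows the tray against the end stop with the dish in its nest at (97,245). I'll relax the push and release.

{"op": "drive_tool", "data": {"commands": [[-0.0016, -0.0011, 0, 0, 0, 0, -1], [-0.001, -0.0007, 0, 0, 0, 0, -1]]}}

```text
time: 9.45
tool_pos: [0.5244, 0.3607, 0.023]
ee_rot: [[-0.561, 0.828, -0.004], [0.828, 0.561, -0.001], [0.001, -0.004, -1.0]]
force: [-12.0, 2.8, 2.4]
gripper_width: 0.0094
grip_force: 40.6
```

{"op": "drive_tool", "data": {"commands": [[0, 0, 0, 0, 0, 0, -0.3], [0, 0, 0, 0, 0, 0, -0.3], [0, 0, 0, 0, 0, 0, -0.3]]}}

```text
time: 9.82
tool_pos: [0.5265, 0.3611, 0.0234]
ee_rot: [[-0.56, 0.828, 0.0], [0.828, 0.56, -0.0], [-0.0, 0.0, -1.0]]
force: [0.0, -0.5, -1.4]
gripper_width: 0.0297
grip_force: 0.0
```

{"op": "drive_tool", "data": {"commands": [[0, 0, 0.015, 0, 0, 0, -0.3], [0, 0, 0.03, 0, 0, 0, -0.3], [0, 0, 0.04, 0, 0, 0, -0.2], [0, 0, 0.04, 0, 0, 0, 0], [-0.0128, -0.0417, 0, 0, 0, -2, 0]]}}

```text
time: 10.45
tool_pos: [0.5147, 0.3209, 0.1531]
ee_rot: [[-0.532, 0.847, 0.005], [0.847, 0.532, 0.003], [-0.0, 0.006, -1.0]]
force: [0.9, -0.0, 0.2]
gripper_width: 0.0427
grip_force: 0.0
```

{"op": "drive_tool", "data": {"commands": [[-0.0128, -0.0417, 0, 0, 0, -2, 0], [-0.0128, -0.0417, 0, 0, 0, -2, 0], [-0.0128, -0.0417, 0, 0, 0, -2, 0], [-0.0128, -0.0417, 0, 0, 0, -2, 0], [-0.0128, -0.0417, 0, 0, 0, -2, 0]]}}

```text
time: 11.08
tool_pos: [0.449, 0.1098, 0.1495]
ee_rot: [[-0.375, 0.927, 0.001], [0.927, 0.375, 0.0], [-0.0, 0.001, -1.0]]
force: [0.2, -0.1, 0.6]
gripper_width: 0.0428
grip_force: 0.0
```

Run:
```python
from h import *
s=robot.snapshot("scene");t=robot.snapshot("top");o=robot.get_obs();print(o["time"],o["tool_pos"])
TV=TR[3:]+[((-60,30,4),(-48,30,4),(0,-1))]
for nm,p in(("s",s),("t",t)):
    S,ss=fit(p,ST[:2]+[((-36,43.5+3,12),(20,46.5,12),(0,1))][:0]+[],(.5858,.402,34.1))
    print(nm,S,ss)
    T=fit(p,[((-65,-40,4),(-65,40,4),(1,0)),((-63,42,4),(-40,42,4),(0,-1)),((-63,-42,4),(-40,-42,4),(0,1))],(.5676,.390,34.1));print(T)
    d=robot.mark_of(p,"dish")[:3];print([(round(m["score"],2),np.round(m["xy"],1).tolist(),np.round(atz(p,m["xy"],.004),4)[:2].tolist()) for m in d])
    q=robot.mark_of(p,"pointer_tip");print([(round(m["score"],2),np.round(m["xy"],1).tolist()) for m in q])
    b=np.radians(34.1)
    for off,lab in((40.5,"tip"),):
        x=np.array([.5860+.0405*np.cos(b),.4025+.0405*np.sin(b)])
        for z in(.09,.1,.11,.12,.13): print(z,proj(p,[[x[0],x[1],z]]).round(1).tolist())
    P=np.array([.5860+.064*np.cos(b),.4025+.064*np.sin(b)])
    print("post base/top",proj(p,[[*P,0],[*P,.164]]).round(1).tolist())
c=lambda p,x,y,w,h,f:cv2.resize(p["pixels"][y:y+h,x:x+w],None,fx=f,fy=f,interpolation=cv2.INTER_CUBIC)
cv2.imwrite("pics/p1.png",np.hstack([c(s,255,250,50,75,8),c(t,225,180,50,75,8)])[:,:,::-1])
```

```text
11.175 [0.4488143  0.1084364  0.14964813]
s [np.float64(0.5829), np.float64(0.402), 30.97] 22.3
([np.float64(0.5685), np.float64(0.3882), 30.91], np.float64(46.4))
[(0.96, [295.7, 304.5], [0.5875, 0.4163]), (0.59, [295.9, 246.0], [0.6233, 0.2511])]
[(0.59, [276.9, 278.9]), (0.37, [389.2, 185.6])]
0.09 [[277.6, 279.3]]
0.1 [[277.3, 276.1]]
0.11 [[277.0, 272.8]]
0.12 [[276.7, 269.5]]
0.13 [[276.4, 266.2]]
post base/top [[269.6, 310.2], [263.8, 258.1]]
t [np.float64(0.5959), np.float64(0.4107), 34.09] 0.2
([np.float64(0.5662), np.float64(0.3863), 34.2], np.float64(82.3))
[(0.97, [257.5, 222.8], [0.5896, 0.4002]), (0.57, [329.9, 210.5], [0.6197, 0.242])]
[(0.45, [244.4, 206.7])]
0.09 [[240.9, 204.5]]
0.1 [[240.1, 203.9]]
0.11 [[239.4, 203.3]]
0.12 [[238.6, 202.7]]
0.13 [[237.9, 202.0]]
post base/top [[241.0, 200.3], [228.4, 189.3]]
```

View pics/p1.png

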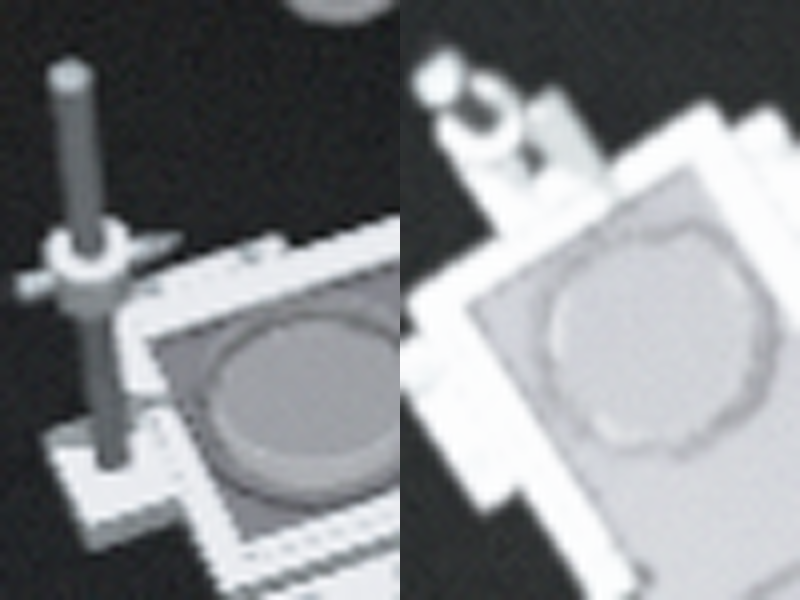

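The pointer tip shows at scene crop (180,237), about pixel (277,279), which puts it roughly 92 mm up. The tray is home and the dish is nested. Now the loupe.

{"op": "drive_tool", "data": {"commands": [[-0.0123, -0.0405, 0, 0, 0, -2, 0], [-0.0123, -0.0405, -0.02, 0, 0, -2, 0], [0, 0, -0.04, 0, 0, 0, 0], [0, 0, 0, 0, 0, 0, 0]]}}

```text
time: 11.88
tool_pos: [0.4237, 0.0304, 0.0863]
ee_rot: [[-0.311, 0.95, -0.004], [0.95, 0.311, 0.0], [0.001, -0.004, -1.0]]
force: [0.4, 0.3, 0.7]
gripper_width: 0.0428
grip_force: 0.0
```

Run:
```python
from h import *
s=robot.snapshot("scene");t=robot.snapshot("top");o=robot.get_obs();print(o["time"],o["tool_pos"],np.round(o["ee_rot"],3).tolist())
for nm,p in(("s",s),("t",t)):
  for n in("loupe_grip","lens"): print(nm,n,[(round(m["score"],2),np.round(m["xy"],1).tolist(),np.round(atz(p,m["xy"],.014),4)[:2].tolist()) for m in robot.mark_of(p,n)[:2]])
c=lambda p,x,y,w,h,f:cv2.resize(p["pixels"][y:y+h,x:x+w],None,fx=f,fy=f,interpolation=cv2.INTER_CUBIC)
cv2.imwrite("pics/l1.png",np.hstack([c(s,350,150,80,80,5),c(t,380,270,80,80,5)])[:,:,::-1])
```

```text
11.975 [0.42534274 0.03069074 0.08940814] [[-0.312, 0.95, 0.0], [0.95, 0.312, 0.0], [0.0, 0.0, -1.0]]
s loupe_grip [(0.58, [392.4, 186.5], [0.4272, 0.0169])]
s lens [(0.67, [397.9, 207.6], [0.4058, 0.0912]), (0.24, [292.9, 302.2], [0.5926, 0.4189])]
t loupe_grip [(0.91, [431.4, 299.0], [0.4294, 0.0171])]
t lens [(0.19, [277.2, 255.6], [0.5186, 0.3548])]
```

View pics/l1.png

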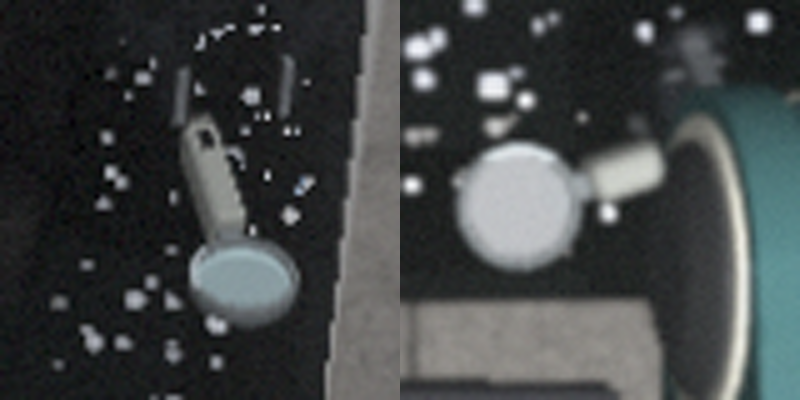

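Run:
```python
from h import *
s=robot.snapshot("scene")
f=lambda X:((proj(s,X)-[350,150]+.5)*5-.5).round(0).tolist()
tp=np.array([.4253,.0307]);yv=np.array([.95,.312])
print("now tips",f([[*(tp+k*.0214*yv),.0784] for k in(-1,1)]),"later",f([[*(tp+k*.0214*yv),.004] for k in(-1,0,1)]),f([[*tp,.028]]))
a=np.radians(108);pose=(.428,.016,a)
print("handle far end,near end top",f(pt(pose,[[-.04,0,.028],[.04,0,.028],[.072,0,.019]])))
```

```text
now tips [[268.0, 100.0], [181.0, 107.0]] later [[255.0, 214.0], [213.0, 218.0], [171.0, 222.0]] [[217.0, 182.0]]
handle far end,near end top [[198.0, 111.0], [232.0, 215.0], [244.0, 273.0]]
```

The handle runs from scene crop (195,118) to (232,230), with the fingers straddling its line at x=180 and x=287. I'll descend and grip.

{"op": "drive_tool", "data": {"commands": [[0, 0, -0.03, 0, 0, 0, 0], [0, 0, -0.025, 0, 0, 0, 0], [0, 0, -0.014, 0, 0, 0, 0], [0, 0, -0.005, 0, 0, 0, 0], [0, 0, 0, 0, 0, 0, 0]], "force": 60}}

```text
time: 12.85
tool_pos: [0.4251, 0.03, 0.0148]
ee_rot: [[-0.311, 0.95, 0.0], [0.95, 0.311, 0.0], [-0.0, 0.0, -1.0]]
force: [0.3, -0.5, -0.1]
gripper_width: 0.0427
grip_force: 0.0
```

{"op": "drive_tool", "data": {"commands": [[0, 0, 0, 0, 0, 0, -1], [0, 0, 0, 0, 0, 0, -1], [0, 0, 0, 0, 0, 0, -1], [0, 0, 0, 0, 0, 0, -1]], "force": 60}}

```text
time: 13.35
tool_pos: [0.4254, 0.03, 0.0153]
ee_rot: [[-0.311, 0.951, 0.002], [0.951, 0.311, 0.0], [-0.0, 0.001, -1.0]]
force: [-1.6, 0.6, 7.0]
gripper_width: 0.017
grip_force: 59.4
```

{"op": "drive_tool", "data": {"commands": [[0, 0, 0.01, 0, 0, 0, -1], [0, 0, 0.03, 0, 0, 0, -1], [0, 0, 0.04, 0, 0, 0, -1], [0, 0, 0.05, 0, 0, 0, -1], [0, 0, 0.03, 0, 0, 0, -1]]}}

```text
time: 13.98
tool_pos: [0.4251, 0.03, 0.1776]
ee_rot: [[-0.311, 0.951, 0.003], [0.951, 0.311, 0.0], [-0.001, 0.003, -1.0]]
force: [-0.5, 0.1, -1.0]
gripper_width: 0.0165
grip_force: 58.5
```

{"op": "drive_tool", "data": {"commands": [[0.005, 0.015, 0, 0, 0, -5, -1], [0.01, 0.03, 0, 0, 0, -8, -1], [0.01, 0.03, 0, 0, 0, -8, -1], [0.01, 0.03, 0, 0, 0, -8, -1], [0.01, 0.03, 0, 0, 0, -8, -1]]}}

```text
time: 14.6
tool_pos: [0.47, 0.166, 0.175]
ee_rot: [[0.328, 0.945, 0.001], [0.945, -0.328, 0.0], [0.0, 0.0, -1.0]]
force: [-0.2, -0.8, -0.8]
gripper_width: 0.0174
grip_force: 58.4
```

{"op": "drive_tool", "data": {"commands": [[0.01, 0.03, 0, 0, 0, -8, -1], [0.01, 0.03, 0, 0, 0, -8, -1], [0.01, 0.03, 0, 0, 0, -8, -1], [0.01, 0.03, 0, 0, 0, -8, -1], [0.005, 0.025, 0, 0, 0, -5, -1]]}}

```text
time: 15.22
tool_pos: [0.515, 0.3111, 0.1748]
ee_rot: [[0.83, 0.558, -0.0], [0.558, -0.83, 0.0], [-0.0, -0.0, -1.0]]
force: [0.8, -0.4, -1.1]
gripper_width: 0.017
grip_force: 58.4
```

{"op": "drive_tool", "data": {"commands": [[0, 0, 0, 0, 0, 0, -1], [0, 0, 0, 0, 0, 0, -1]]}}

```text
time: 15.48
tool_pos: [0.5147, 0.3096, 0.1746]
ee_rot: [[0.827, 0.562, -0.0], [0.562, -0.827, -0.0], [-0.0, 0.0, -1.0]]
force: [-0.1, 0.5, -0.9]
gripper_width: 0.017
grip_force: 58.5
```

```bash
cat > v.py <<'E'
from h import *
import sys
s=robot.snapshot("scene");t=robot.snapshot("top");o=robot.get_obs();print(o["time"],o["tool_pos"],np.round(o["ee_rot"],3).tolist(),o["force"],o["torque"],o["gripper_width"])
for n in("lens","loupe_grip","dish","pointer_tip"):
  r=[robot.mark_of(p,n)[:2] for p in(s,t)]
  print(n,[[(round(m["score"],2),np.round(m["xy"],1).tolist()) for m in q] for q in r])
  if r[0] and r[1]: print("  tri",tri((s,t),[r[0][0]["xy"],r[1][0]["xy"]]))
c=lambda p,x,y,w,h,f:cv2.resize(p["pixels"][y:y+h,x:x+w],None,fx=f,fy=f,interpolation=cv2.INTER_CUBIC)
cv2.imwrite("pics/"+sys.argv[1],np.hstack([c(s,250,235,80,90,5),c(t,215,175,80,90,5)])[:,:,::-1])
E
python3 v.py v1.png
```

```text
15.575 [0.51478973 0.30938389 0.17467435] [[0.828, 0.561, 0.0], [0.561, -0.828, 0.0], [0.0, 0.0, -1.0]] [ 0.4764002   0.3074495  -0.18085008] [-0.00688171  0.00401478 -0.01190287] 0.01681433014291933
lens [[(0.55, [316.3, 227.0]), (0.25, [257.4, 238.6])], []]
loupe_grip [[(0.61, [346.6, 214.5]), (0.29, [296.4, 301.3])], []]
dish [[(0.77, [298.8, 244.4]), (0.56, [290.7, 304.3])], [(0.62, [257.5, 224.7]), (0.6, [329.3, 210.2])]]
  tri (array([0.5785487 , 0.38391878, 0.15647604]), [4.1, 4.1])
pointer_tip [[(0.69, [275.0, 280.9]), (0.17, [293.0, 301.0])], [(0.39, [240.6, 206.7])]]
  tri (array([0.61996545, 0.42693472, 0.08626562]), [4.6, 4.6])
```

View pics/v1.png

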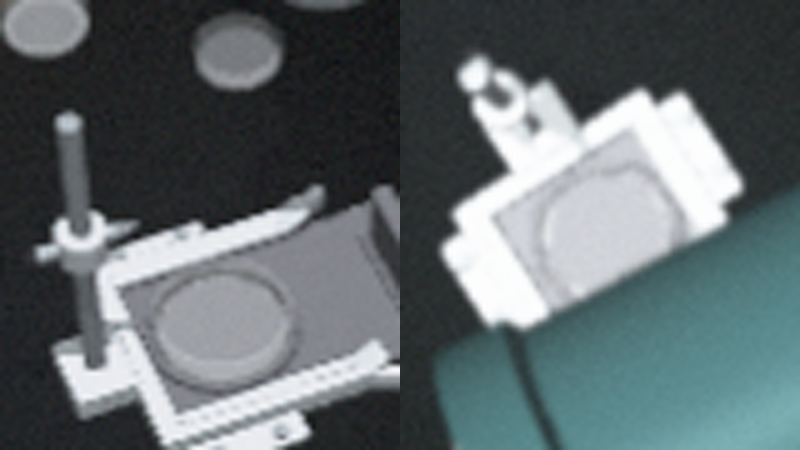

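{"op": "drive_tool", "data": {"commands": [[0.007, 0.016, 0, 0, 0, 0, -1], [0.007, 0.016, -0.01, 0, 0, 0, -1], [0.007, 0.016, -0.01, 0, 0, 0, -1], [0.007, 0.016, -0.005, 0, 0, 0, -1], [0, 0, 0, 0, 0, 0, -1]]}}

```text
time: 16.6
tool_pos: [0.5429, 0.3751, 0.1481]
ee_rot: [[0.828, 0.561, -0.001], [0.561, -0.828, -0.001], [-0.002, -0.0, -1.0]]
force: [-0.3, -0.3, -1.1]
gripper_width: 0.017
grip_force: 58.5
```

```bash
cat > w.py <<'E'
from h import *
import sys
s=robot.snapshot("scene");o=robot.get_obs();tp=np.array(o["tool_pos"]);R=np.array(o["ee_rot"])
print(o["time"],tp,R[:,0].round(3),o["force"])
x0,y0,f=(int(v) for v in sys.argv[2:5]);W,H=480//f*1,600//f
W=800//f
im=cv2.resize(s["pixels"][y0:y0+H,x0:x0+W],None,fx=f,fy=f,interpolation=cv2.INTER_CUBIC)[:,:,::-1].copy()
F=lambda X:((proj(s,X)-[x0,y0]+.5)*f-.5)
th=np.linspace(0,2*np.pi,72,endpoint=False);h=R[:2,0]/np.linalg.norm(R[:2,0]);a=np.arctan2(h[1],h[0])
L=tp[:2]+.059*h;z=tp[2]-.0013
def dots(X,c):
    for q in F(X): cv2.circle(im,tuple(int(round(v)) for v in q),1,c,-1)
ring=lambda c,r,z:np.c_[c[0]+r*np.cos(th),c[1]+r*np.sin(th),0*th+z]
dots(ring(L,.027,z+.005),(0,0,255));dots(ring(L,.023,z+.005),(0,255,255))
S=(.586,.4025,np.radians(34.1));d=pt(S,[[.007,0,0]])[0,:2]
dots(ring(d,.029,.018),(0,255,0));dots(pt(S,[[.0405,0,.092]]),(255,0,255))
dots(pt(S,[[x/1e3,y/1e3,.012] for y in(-37,37) for x in range(-38,42,4)]),(255,128,0))
print("lens pred",L,z,proj(s,[[*L,z]]),"marks",[(m["score"],m["xy"]) for m in robot.mark_of(s,"lens")[:2]])
cv2.imwrite("pics/"+sys.argv[1],im)
E
python3 w.py w1.png 250 225 8
```

```text
16.65 [0.54284741 0.37452986 0.14867345] [ 0.828  0.561 -0.001] [ 0.55834483 -0.40481439 -0.4228474 ]
lens pred [0.59167979 0.40764177] 0.14737344850176687 [[291.88993703 255.60337065]] marks [(0.67, [294.0, 256.3]), (0.41, [298.5, 304.2])]
```

View pics/w1.png

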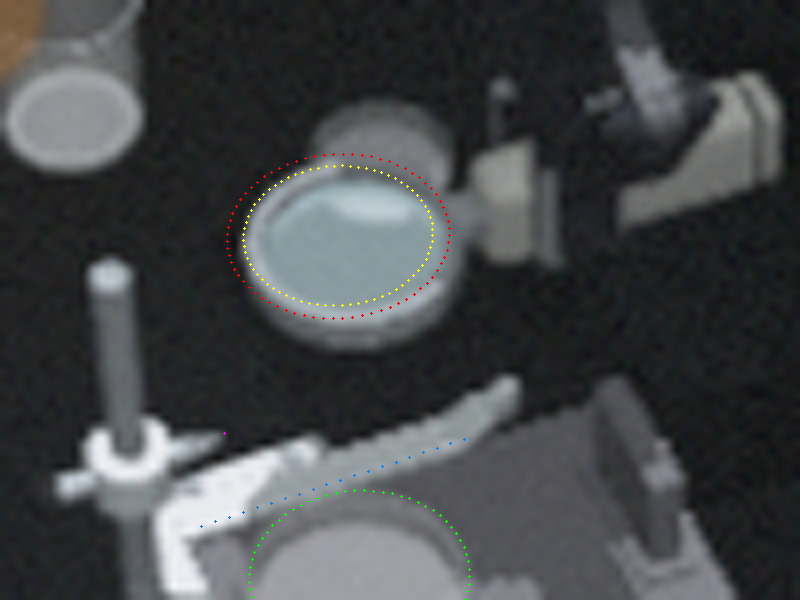

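Run:
```python
from h import *
s=robot.snapshot("scene");S=(.586,.4025,np.radians(34.1))
b=proj(s,pt(S,[[.007,0,.147]]))[0]
J=np.array([proj(s,pt(S,[[.008,0,.147]]))[0]-b,proj(s,pt(S,[[.007,.001,.147]]))[0]-b,proj(s,pt(S,[[.007,0,.148]]))[0]-b]).T
print(J)
for r in([2.1,.4],[1.75,.4],[1.75,1.0]): print(r,np.linalg.solve(J[:,:2],r))
# subpixel: post top, fit per-frame corrections
g=cv2.cvtColor(s["pixels"],cv2.COLOR_RGB2GRAY)
P=pt(S,[[.064,0,.164],[.0405,0,.09],[.0405,0,.095]]);print(proj(s,P))
# fit of stand with rails only in scene
print(fit(s,[((-30,37,12),(40,37,12),(0,1)),((-30,-37,12),(40,-37,12),(0,-1)),((42,-35,12),(42,35,12),(1,0))],(.586,.4025,34.1),1.5))
print(fit(s,[((-30,-48,0),(40,-48,0),(0,1))],(.586,.4025,34.1),1.5))
```

```text
[[-0.47713814  0.18769267 -0.02054802]
 [ 0.15191766  0.34830772 -0.344964  ]]
[2.1, 0.4] [-3.37110013  2.61874651]
[1.75, 0.4] [-2.74498436  2.34566029]
[1.75, 1.0] [-2.16659264  3.81600406]
[[263.84001111 258.11943664]
 [277.57842682 279.3316564 ]
 [277.43423337 277.72179324]]
([np.float64(0.5861), np.float64(0.4033), 34.03], np.float64(27.7))
([np.float64(0.5888), np.float64(0.3885), 25.26], np.float64(49.4))
```

{"op": "drive_tool", "data": {"commands": [[0.002, 0.0005, -0.01, 0, 0, 0, -1], [0.002, 0.0004, -0.015, 0, 0, 0, -1], [0, 0, -0.015, 0, 0, 0, -1], [0, 0, -0.01, 0, 0, 0, -1], [0, 0, -0.004, 0, 0, 0, -1]]}}

```text
time: 17.38
tool_pos: [0.5466, 0.3748, 0.0943]
ee_rot: [[0.828, 0.561, -0.001], [0.561, -0.828, -0.001], [-0.001, -0.0, -1.0]]
force: [0.7, 0.5, -0.3]
gripper_width: 0.0168
grip_force: 58.5
```

{"op": "drive_tool", "data": {"commands": [[0, 0, 0, 0, 0, 0, -1], [0, 0, 0, 0, 0, 0, -1]]}}

```text
time: 17.62
tool_pos: [0.547, 0.3751, 0.0959]
ee_rot: [[0.828, 0.561, 0.001], [0.561, -0.828, 0.0], [0.001, 0.0, -1.0]]
force: [0.1, 0.3, -0.5]
gripper_width: 0.0169
grip_force: 58.5
```

```bash
sed -i 's/\.059\*h/.0545*h/; s/S=(.586,.4025,np.radians(34.1))/S=(.5862,.4025,np.radians(34.1));B=np.array([-.0006,.0025,0])/; s/F=lambda X:((proj(s,X)/F=lambda X:((proj(s,np.array(X)+B)/; s/,.092\]/,.093]/' w.py
sed -i 's/^S=\(.*\);B=\(np.array([^)]*)\);d/S=\1;d/; s/^th=/B=np.array([-.0006,.0025,0]);th=/' w.py
sed -i 's/^print("lens pred".*/u=np.linalg.inv(np.array([[np.cos(S[2]),-np.sin(S[2])],[np.sin(S[2]),np.cos(S[2])]]))@(L-d);print("lens-dish u,v",u,"z",z)/' w.py
sed -i 's/,.029,.018/,.029,.018/; s/^cv2.imwrite/dots(pt(S,[[.064,0,.164]]),(0,0,255));cv2.imwrite/' w.py
python3 w.py w2.png 250 245 8
```

```text
17.675 [0.54704805 0.37506008 0.09593631] [0.828 0.561 0.001] [ 0.2709499  -0.24685125 -1.60822232]
lens-dish u,v [-0.00030406 -0.00076871] z 0.0946363065958181
```

View pics/w2.png

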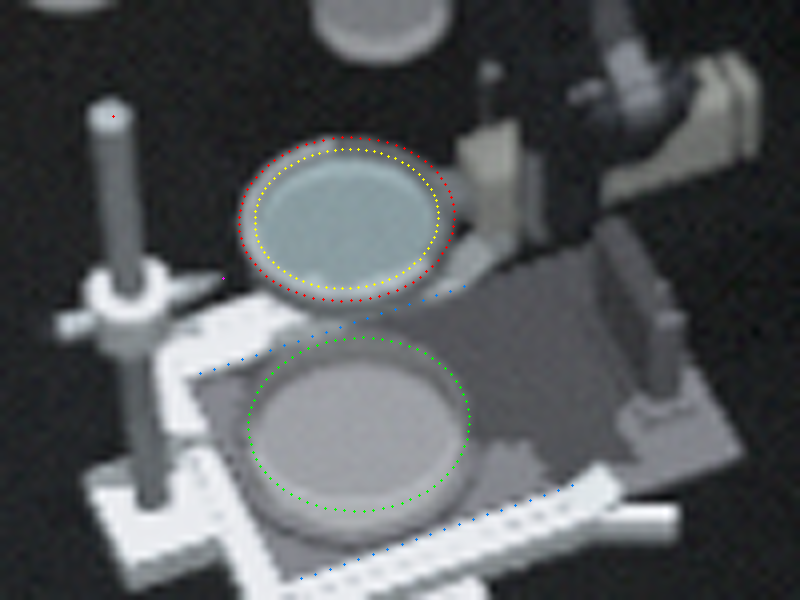

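Overlay agreement is good. The predicted ring matches the seen ring within about 2 crop px, centred at (347,218). The dish model matches at columns 250 to 468, and the pointer tip at (222,278) corresponds to z=0.093 m. A small final trim, then a hold.

{"op": "drive_tool", "data": {"commands": [[-0.0002, 0.0008, -0.0015, 0, 0, 0, -1], [0, 0, 0, 0, 0, 0, -1], [0, 0, 0, 0, 0, 0, -1], [0, 0, 0, 0, 0, 0, -1], [0, 0, 0, 0, 0, 0, -1]]}}

```text
time: 18.3
tool_pos: [0.5467, 0.3757, 0.0938]
ee_rot: [[0.828, 0.561, 0.0], [0.561, -0.828, 0.0], [0.0, 0.0, -1.0]]
force: [-0.2, 0.1, -1.0]
gripper_width: 0.0164
grip_force: 58.5
```

{"op": "drive_tool", "data": {"commands": [[0, 0, 0, 0, 0, 0, -1], [0, 0, 0, 0, 0, 0, -1], [0, 0, 0, 0, 0, 0, -1]]}}

```text
time: 18.68
tool_pos: [0.5466, 0.3757, 0.0938]
ee_rot: [[0.828, 0.561, -0.0], [0.561, -0.828, -0.0], [-0.0, 0.0, -1.0]]
force: [0.7, -0.9, 0.2]
gripper_width: 0.017
grip_force: 58.5
```

```bash
python3 -c "
from station import robot
print(robot.sign_off())"
```

```text
the job is handed in; nothing more can be done
None
```

I handed the job in at about 19 s: the tray is home against the end stop and released with the dish in its nest, and the loupe is held level over the dish at about 92.5 mm, against a pointer height I measured at about 93 mm; the only high force was a brief 47 N at the wrist when the tray met the stop, and sign-off returned no verdict.

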